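Set and lock the depth stop of a herb press

TASK

On the dispensary's hand press, gently lower the red-knobbed depth stop until its foot just touches the wooden disc inside the steel cup, without pressing hard on it (stay below 20 N). Then swing the clamp lever fully round to its locked end so that the stop stays there in contact, let go, and leave the cup and the things around the press where they are.

Things in the scene. Friction and masses are not known exactly. Their poses are not given: they have to be found in the camera images.
- press: Green hand press, fixed, base 150 x 225 mm. Origin on the counter below the stop rod's axis, z up, x and y along the base's edges. A 25 mm thick bed; a 48 mm round column at y = -115 mm; on it a head 64 mm wide (x), y = -138 to +34 mm, z = 125 to 160 mm (164 mm at the brass bush round the rod), in which the rod slides.
- stop: Depth stop: a 14 mm steel rod sliding in the press head, with a 26 mm rubber foot below and a red knob on top. Origin: centre of the foot's underside, z up. About 0.3 kg, held by friction: 2 to 4 N of push moves it down, 9 N of pull lifts it; it stays where left. The foot starts 92 to 110 mm above the counter and can go to 30 mm; the rubber yields 1 mm per 8 N.
- stop_knob (a point): Centre of the red knob on top of the stop, 36 mm in diameter and 34 mm tall with a flat top (28 mm across) 17 mm above this point; 175 mm above the foot's underside. It can be gripped from the sides or pushed from above. Its edge stays at least 30 mm above the head.
- lever_pin (a point): Centre of the clamp lever's upright black pin, 16 mm in diameter and 46 mm tall (23 mm above and below this point), standing on the lever's tip, 80 mm from the pivot. The flat lever bar runs just below the pin.
- lever_pivot (a point): Point on the lever's vertical turning axis at the pin's height; on the press head 65 mm from the stop rod towards the column.
- clamp_lever (a joint): Angle of the clamp lever (rad). At 0 (open) the lever points along the press's -x; it grows anticlockwise seen from above, the pin swinging towards the press's -y (away from the stop rod); 1.5 is the locked end stop. Starts at 0 to 0.4. Turns against a friction of 2 to 3 N at the pin and stays where it is left.
- cup: Open steel cup, loose (0.6 kg), on the press bed below the stop: 64 mm outside, 54 mm inside, 55 mm tall; origin at the centre of its underside, 25 mm above the counter. In it lies a flat pale wooden disc 51 mm across; its top is 14 to 37 mm above the cup's underside, differs every time and is not measured: it must be found by touch. The disc does not give way.
- jar_center (a point): Centre of a white lidded porcelain jar with a blue band, 88 mm across and 116 mm tall, loose; 50 mm above its underside. Leave it alone.
- mortar_center (a point): Centre of a loose brass mortar bowl, 96 mm across, 65 mm tall, half-way up. Leave it alone.
- weight_center (a point): Centre of a loose brass weight, 40 mm across and 54 mm tall, half-way up. Leave it alone.
Things that resemble listed ones, but are neither listed nor needed, are in the scene too. There is more than one size of the cup; the one meant has the size given above.

How it is judged (in metres and radians):
On the way, in this order (a step that is already met when the one before it is completed fails the run):
1. the stop's foot rests on the disc in the cup while the clamp is still open (contact force between stop and cup above 0.3 N and value of joint clamp_lever below 0.7 rad), for 0.2 s.
2. the clamp lever is swung to its locked end with the foot still touching (contact force between stop and cup above 0.3 N and value of joint clamp_lever above 1.3 rad), for 0.2 s.
At the end, for the whole second after the job is handed in: The stop's foot touches the disc in the cup (contact force above 0.3 N), the clamp lever is within 0.2 rad of its locked end (above 1.3 rad), and the cup is at rest (all of step 2 and linear speed of cup below 0.02 m/s).
It fails at once if the stop is pressed on the cup or its disc with more than 20 N (contact force between stop and cup above 20 N).
It fails at once if the cup is shifted by more than 10 mm (distance of cup from where it was at the start of the episode above 0.01 m).
It fails at once if the lidded jar is shifted by more than 15 mm (distance of jar_center from where it was at the start of the episode above 0.015 m).
It fails at once if the brass mortar is shifted by more than 15 mm (distance of mortar_center from where it was at the start of the episode above 0.015 m).
It fails at once if the brass weight is shifted by more than 15 mm (distance of weight_center from where it was at the start of the episode above 0.015 m).
It also fails if it takes over 61 s, if anything falls off the work surface, if the arm or the gripper's body presses on something with over 40 N, if the wrist force passes 120 N, or if a joint passes its speed limit or range.

ROBOT

A 6-joint arm with a two-finger parallel gripper is mounted at the origin on the work surface. World frame = base frame: x ahead of the robot, y to its left, z up, the work surface at z = 0. Lengths are in mm, angles in rad, forces in N, time in s.
With the tool pointing down it reaches from about 275 to 750 mm from the base axis. Payload 10.2 kg.
Tool frame: the origin (TCP) lies at the very end of the fingers, on their centre line; the grasp point (between the pads) lies 19 mm behind it (ctrl.grip_depth is the distance from the TCP to the grasp point, in mm); z points along the fingers, x is the direction in which the jaws open and shut, and the axes are right-handed (so a half turn about z gives the same grasp; the last joint's range is limited). The gripper opens to 85 mm and grips with 20 to 120 N. Pads are 22 mm wide; open, the fingers measure 114 mm over their backs; the gripper's body (76 mm by 85 mm) begins 54 mm behind the grasp point. The pads swing forward as they close: fully open they stand 13 mm farther back than shut.
Start: joints at [-1.419, 0.313, 1.498, -0, 1.331, -0.223], TCP at [192.183, -488.566, 231.294] pointing down, gripper open.
Joint ranges: [-2.94, 2.94], [-0.97, 2.17], [0.19, 2.56], [-1.23, 4.37], [0.02, 3.11], [-2.88, 2.88]. Speed limits (rad/s): [2.39, 2.39, 3.01, 3.14, 3.14, 3.14].

INTERFACE

Orientations are given as a unit quaternion [w, x, y, z].
In Python, from rig import ctrl gives the robot as it stands.
- The arm moves only by the tool play_rows, never from a script. Its argument "motion" is a list of rows, each a list of 2 entries, a list of its own where there are three numbers: the shift along the tool's x, y, z in mm, then the turn, a rotation vector about the tool's x, y, z in degrees. A call has 1 to 20 rows; each row shifts and turns the commanded pose from where the row before left it, along the tool's axes as they then stand; what a row does not reach is not made up. A row lasts 1/12 s, in which the tool goes at most 41.7 mm and 7.16 degrees, less where a joint would pass 70% of its speed; a pose out of reach is approached as far as the arm can. A call with a gripper value outside its range is refused whole. "fingers" is the finger opening in mm, from 0 to 85.4, set as the call begins (left out, the last holds). The fingers move at their own pace and stop on an object; "squeeze" is the grip in N (left out, the last holds). Time passes only in rows, so rows that do not move let the fingers close. It gives the time, the measured TCP pose, the force and the opening at its end, in the units of the state.
- ctrl.sense(): the state, without advancing time (a new reading comes with each control period).
- ctrl.capture(name): name is "scene" or "top"; returns the picture (420x560x3 uint8, red, green, blue); there is no depth.
- ctrl.get_calibration(name): a dict with "K" (3x3 intrinsics, pixels), "R" (3x3) and "t" (3): a world point X has camera coordinates R X + t. Camera axes: x right, y down, z forward; pixel columns grow to the right and rows downward; lengths in mm; the calibration is good to about 2 mm. A picture is of the moment at which its call begins. get_calibration takes no time and is no camera call.
- ctrl.finish_job(): hands the job in, once; it reports no verdict.
Trained networks look in the newest picture that a camera, given by its name, has taken for a name from the list of things; names that differ only in an ending like _2 or _b are one class to them, and where a whole thing is asked for, a point or a joint stands for the part that bears it (a point fixed in the world has none). Each returns a list of dicts, best first, with "p" (0 to 1); they miss things now and then, are a little off and sometimes report something else, mostly with a low value. They report only what shows in the picture. A call takes as long as a camera call. They do not tell look-alikes from the thing itself.
- ctrl.spot_in(camera, name): "position" ([column, row] as shares, 0 to 1, of the picture: columns of its width, rows of its height, amid what is visible of it).
The state is a dict: "time_s": time; "joints": joint angles; "dq": joint speeds; "tau": joint torques, N m; "eef_pos": TCP position; "ee_rot": TCP orientation; "force": force on the tool from outside, world axes, zero at the start; "wrist_torque": the same for the moment, N m; "grip_width": opening from 0.0 (shut) to 1.0 (fully open).
Only numpy, scipy, OpenCV 4.12 (cv2) and the standard library are available. Lean on these libraries where they do the work, as an engineer would, in place of code of your own. Each camera call takes 0.05 s, during which the arm holds its last target. There are 200 camera calls.

## Working session

There is one attempt and no reset: what is moved stays moved. The work goes in short steps, Python scripts to look and compute and a tool call to move; the robot and the scene stay as the last step left them, time stands still between calls to the robot, and variables do not carry over. Pictures are saved under pics/ and viewed, about 8 in all and at most 12, crops included, and the job is handed in when it is done.

Besides the shell and the picture viewer there is one more tool, called after "Call:" as name([rows], argument=value, ...), one row to a line, values as JSON. play_rows: Moves the arm, as the interface text tells. Its arguments: {"type":"object","properties":{"motion":{"type":"array"},"fingers":{"type":"number"},"squeeze":{"type":"number"}},"required":["motion"]}

```bash
mkdir -p pics; ls
python3 - <<'E'
from rig import ctrl
import cv2,numpy as np
for c in("scene","top"):
    im=ctrl.capture(c); cv2.imwrite(f"pics/{c}0.png",im[...,::-1])
    k=ctrl.get_calibration(c); print(c,k['K'].tolist() if hasattr(k['K'],'tolist') else k['K'],np.array(k['R']).round(4).tolist(),np.array(k['t']).round(1).tolist(), (-np.array(k['R']).T@np.array(k['t'])).round(0))
    for n in("press","stop","stop_knob","lever_pin","cup","jar_center","mortar_center","weight_center","clamp_lever"):
        print(n,[(round(d['p'],2),[round(d['position'][0]*560,1),round(d['position'][1]*420,1)]) for d in ctrl.spot_in(c,n)])
print(ctrl.sense())
E
```

```text
pics
scene [[427.1380698536068, 0.0, 282.41448783219204], [0.0, 427.1380698536068, 214.77640061942736], [0.0, 0.0, 1.0]] [[-0.8441, 0.5359, -0.0149], [0.4687, 0.7242, -0.5059], [-0.2603, -0.434, -0.8625]] [501.3, -232.9, 1169.0] [837. 407. 898.]
press [(0.95, [254.7, 199.4])]
stop [(0.7, [257.6, 161.2])]
stop_knob [(0.64, [254.6, 165.1])]
lever_pin [(0.73, [274.9, 150.0]), (0.47, [326.1, 256.5])]
cup [(0.64, [267.6, 220.6]), (0.59, [325.1, 174.2]), (0.58, [189.5, 244.2])]
jar_center [(0.7, [278.0, 273.2])]
mortar_center [(0.78, [245.2, 129.6])]
weight_center [(0.53, [322.4, 256.7])]
clamp_lever [(0.67, [276.2, 144.8]), (0.66, [266.6, 219.8])]
top [[531.6388086147521, 0.0, 281.06274015142105], [0.0, 531.6388086147521, 199.68038199780085], [0.0, 0.0, 1.0]] [[0.0095, -0.9999, 0.0124], [-0.9803, -0.0117, -0.1974], [0.1975, -0.0103, -0.9803]] [47.5, 643.1, 1172.9] [ 398.   67. 1276.]
press [(0.77, [340.4, 216.6])]
stop [(0.77, [331.7, 190.7])]
stop_knob [(0.83, [329.5, 193.3])]
lever_pin [(0.61, [359.9, 218.1])]
cup [(0.95, [335.8, 138.6]), (0.83, [329.7, 294.5]), (0.62, [421.0, 251.4]), 
[... 176 characters left out ...]

{'time_s': 1.0, 'joints': array([-1.41941097e+00,  3.12876185e-01,  1.49770354e+00,  1.76909535e-05,
        1.33098973e+00, -2.23381632e-01]), 'dq': array([-2.13111985e-03, -3.10143435e-04, -5.44181920e-04,  2.09399243e-05,
       -1.24788044e-03,  1.43230478e-03]), 'tau': array([-2.54046372e-04, -4.12174094e+01, -2.59901351e+01, -2.90940116e-04,
        5.57043932e-04, -1.06837538e-05]), 'eef_pos': array([ 192.18221782, -488.56802096,  231.30503473]), 'ee_rot': array([ 2.64024042e-06,  8.26453807e-01, -5.63004534e-01,  1.41933366e-05]), 'force': array([-0.43806154, -0.36217627, -0.90356898]), 'wrist_torque': array([ 0.01511361,  0.01849617, -0.05509564]), 'grip_width': 1.0033796675261413}
```

Run:
```python
import cv2
a=cv2.imread("pics/scene0.png")[90:310,150:420]; b=cv2.imread("pics/top0.png")[100:330,210:470]
cv2.imwrite("pics/a.png",cv2.resize(a,None,fx=2.7,fy=2.7,interpolation=cv2.INTER_CUBIC)); cv2.imwrite("pics/b.png",cv2.resize(b,None,fx=2.6,fy=2.6,interpolation=cv2.INTER_CUBIC))
```

```text
(no output)
```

View pics/a.png

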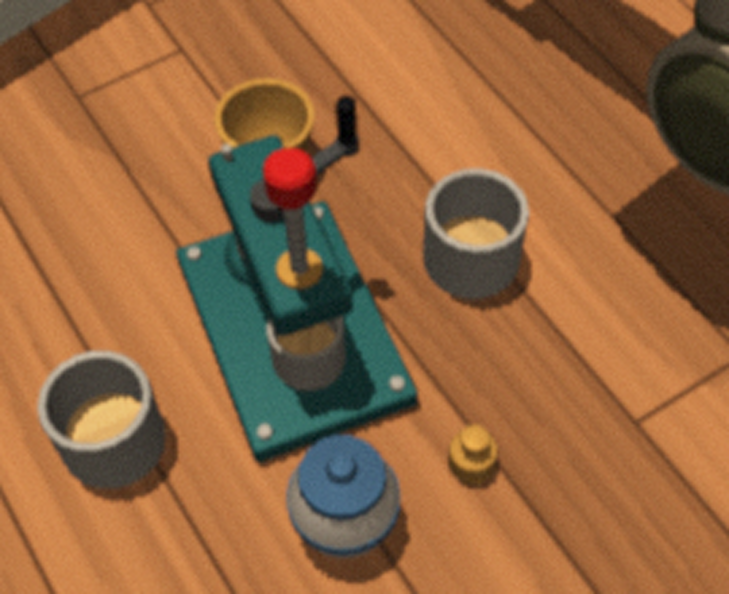

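View pics/b.png

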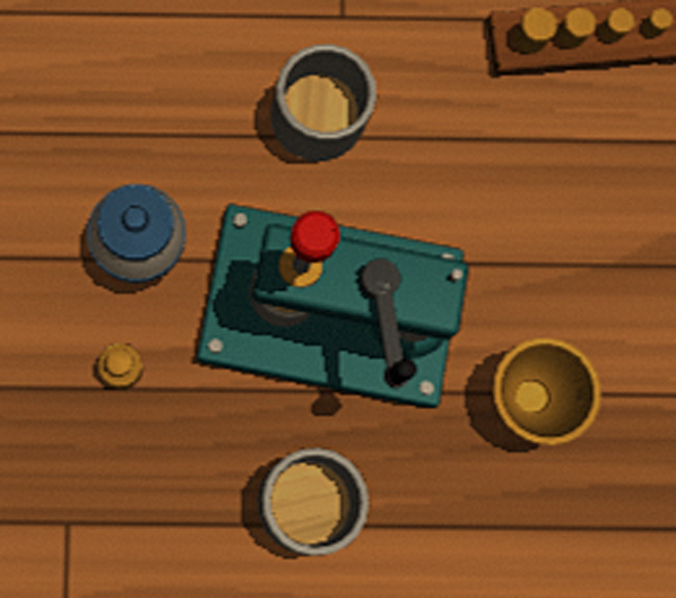

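Top view: knob (331,191) px, lever hub (356,207), pin (364,242), press column end towards image right (world −y). Scene view: knob (257,156), pin (278,136). The cup under the stop, at scene (265,222), is the smaller one and the one meant; the two wide cups at scene (326,178) and (189,246) are look-alikes. Next I triangulate.

```bash
cat > h.py <<'E'
import cv2,numpy as np
from rig import ctrl
from scipy.optimize import least_squares
C={c:{k:np.array(v) for k,v in ctrl.get_calibration(c).items()} for c in("scene","top")}
def proj(c,X):
    k=C[c]; X=np.atleast_2d(X)@k['R'].T+k['t']; p=X@k['K'].T; return p[:,:2]/p[:,2:]
def ray(c,uv,z):
    k=C[c]; o=-k['R'].T@k['t']; d=k['R'].T@np.linalg.solve(k['K'],[*uv,1]); return o+d*(z-o[2])/d[2]
def tri(us,ut):
    r=least_squares(lambda X:np.r_[proj("scene",X)[0]-us,proj("top",X)[0]-ut],[450,-50,200]); return r.x,r.fun
def cyl(c,r,h):
    a=np.linspace(0,6.283,40); P=np.array([[c[0]+r*np.cos(t),c[1]+r*np.sin(t),c[2]+s*h/2] for t in a for s in(-1,1)]); return P
def silh(cam,c,r,h):
    H=cv2.convexHull(proj(cam,cyl(c,r,h)).astype(np.float32)); m=cv2.moments(H); return np.array([m['m10']/m['m00'],m['m01']/m['m00']])
def blob(m,near):
    n,l,s,ce=cv2.connectedComponentsWithStats(m.astype(np.uint8)); i=[j for j in range(1,n) if s[j,4]>8]
    j=min(i,key=lambda j:np.hypot(*(ce[j]-near))); return ce[j],s[j]
E
cat > m.py <<'E'
from h import *
near={"scene":[(257,156),(278,135)],"top":[(331,191),(364,242)]}
kn={};pn={}
for c in("scene","top"):
    im=cv2.imread(f"pics/{c}0.png").astype(int); b,g,r=im[...,0],im[...,1],im[...,2]
    kn[c]=blob((r>120)&(g<70)&(b<70),near[c][0]); pn[c]=blob(im.max(2)<38,near[c][1]); print(c,kn[c],pn[c])
def fit(o,r,h):
    f=lambda X:np.r_[silh("scene",X,r,h)-o["scene"][0],silh("top",X,r,h)-o["top"][0]]
    q=least_squares(f,[450,-50,220],diff_step=1e-3); return q.x.round(1),q.fun.round(2)
print("knob",fit(kn,18,34)); print("pin",fit(pn,8,46))
pc=[ray("top",(u/2.6+210,v/2.6+100),25)[:2].round(1) for u,v in((230,205),(467,250),(440,405),(198,361))]; print("base",pc)
e=[pc[0]-pc[1],pc[3]-pc[2]]; print("yaw",[np.degrees(np.arctan2(-d[0],d[1])).round(1) for d in e],[np.hypot(*d) for d in e])
print("hub",ray("top",(380/2.6+210,278/2.6+100),172))
E
python3 m.py
```

```text
scene (array([256.55274262, 152.14345992]), array([248, 145,  19,  16, 237], dtype=int32)) (array([278.1 , 135.82]), array([275, 126,   7,  21, 100], dtype=int32))
top (array([331.44262295, 189.3852459 ]), array([323, 181,  18,  18, 244], dtype=int32)) (array([367.18461538, 235.88717949]), array([358, 224,  27,  25, 195], dtype=int32))
knob (array([619.5, -39.6, 282.6]), array([ 0.07,  0.02,  0.05, -0.06]))
pin (array([ 536.2, -115. ,  204.4]), array([-3.26, -0.9 , -2.24,  2.36]))
base [array([702.3,  12.3]), array([ 662.2, -207.6]), array([ 518.3, -178.6]), array([556.,  41.])]
yaw [np.float64(-10.3), np.float64(-9.7)] [np.float64(223.52632954531327), np.float64(222.81258941092176)]
hub [ 607.02435268 -103.60992141  172.        ]
```

```bash
cat > m2.py <<'E'
from h import *
kn={};pn={}
near={"scene":[(257,156),(278,135)],"top":[(331,191),(364.5,242)]}
for c in("scene","top"):
    im=cv2.imread(f"pics/{c}0.png").astype(int); b,g,r=im[...,0],im[...,1],im[...,2]
    kn[c]=blob((r>60)&(r>2.5*g)&(r>2.5*b),near[c][0]); print(c,kn[c])
    for t in(22,26,30,34): print(t,blob(im.max(2)<t,near[c][1]))
f=lambda X:np.r_[silh("scene",X,18,34)-kn["scene"][0],silh("top",X,18,34)-kn["top"][0]]
q=least_squares(f,[620,-40,270],diff_step=1e-3); print("knob",q.x.round(1),q.fun.round(2))
y=np.radians(-10.1); R=np.array([[np.cos(y),-np.sin(y)],[np.sin(y),np.cos(y)]])
piv=q.x[:2]+R@[0,-65]; print("piv",piv)
def pin(th,z): return np.r_[piv+R@(80*np.array([-np.cos(th),-np.sin(th)])),z]
ps,pt=np.array([278.1,135.8]),np.array([364.3,241.5])
q=least_squares(lambda v:np.r_[silh("scene",pin(*v),8,46)-ps,silh("top",pin(*v),8,46)-pt],[.3,195],diff_step=1e-3)
print("pin th,z",q.x,pin(*q.x).round(1),q.fun.round(2)); print("end",pin(1.5,0).round(1))
print("corner",[ (piv*0+ (q0)) for q0 in [R@[75,0]]])
E
python3 m2.py
```

```text
scene (array([257.07303371, 155.24157303]), array([248, 145,  19,  22, 356], dtype=int32))
22 (array([278.07352941, 136.29411765]), array([276, 129,   5,  15,  68], dtype=int32))
26 (array([278.13513514, 136.27027027]), array([276, 128,   6,  17,  74], dtype=int32))
30 (array([278.09302326, 135.65116279]), array([275, 127,   7,  19,  86], dtype=int32))
34 (array([278.09574468, 135.75531915]), array([275, 127,   7,  20,  94], dtype=int32))
top (array([330.93014706, 189.72794118]), array([322, 181,  19,  20, 272], dtype=int32))
22 (array([362.89552239, 242.70149254]), array([358, 235,  12,  14,  67], dtype=int32))
26 (array([363.09210526, 242.44736842]), array([358, 234,  12,  15,  76], dtype=int32))
30 (array([363.65263158, 241.48421053]), array([358, 233,  12,  16,  95], dtype=int32))
34 (array([363.83035714, 240.8125    ]), array([358, 230,  12,  19, 112], dtype=int32))
knob [620.1 -39.  274.8] [-0.24 -0.07 -0.18  0.2 ]
piv [ 608.66126686 -102.98996499]
pin th,z [  0.31618063 198.57629719] [ 529.4 -114.1  198.6] [-0.28 -0.11 -0.18  0.4 ]
end [ 589.1 -180.6    0. ]
corner [array([ 73.8377385 , -13.15250446])]
```

Call:
play_rows([
  [[0,0,-20],[0,0,0]],
  [[0,0,-20],[0,0,0]],
  [[0,0,-20],[0,0,0]],
  [[0,0,-20],[0,0,0]],
  [[0,0,-20],[0,0,0]],
  [[0,0,-15],[0,0,0]],
], fingers=0, squeeze=30)

```text
time_s: 1.5
eef_pos: [192.2, -488.6, 348.1]
ee_rot: [0.001, 0.826, -0.563, 0.001]
force: [-0.1, 0.1, 0.3]
grip_width: 0.141
```

Call:
play_rows([
  [[-13,-28,0],[0,0,0]],
  [[-13,-28,0],[0,0,0]],
  [[-13,-28,0],[0,0,0]],
  [[-13,-28,0],[0,0,0]],
  [[-13,-28,0],[0,0,0]],
  [[-13,-28,0],[0,0,0]],
  [[-13,-28,0],[0,0,0]],
  [[-13,-28,0],[0,0,0]],
  [[-13,-28,0],[0,0,0]],
  [[-13,-28,0],[0,0,0]],
  [[-13,-28,0],[0,0,0]],
  [[-13,-28,0],[0,0,0]],
  [[-13,-28,0],[0,0,0]],
  [[-13,-28,0],[0,0,0]],
  [[-13,-28,0],[0,0,0]],
  [[-13,-28,0],[0,0,0]],
  [[-13,-28,0],[0,0,0]],
  [[-13,-28,0],[0,0,0]],
  [[-13,-28,0],[0,0,0]],
  [[-13,-28,0],[0,0,0]],
])

```text
time_s: 3.17
eef_pos: [619.0, -40.2, 346.2]
ee_rot: [0.0, 0.826, -0.563, -0.0]
force: [0.5, -0.9, 0.5]
grip_width: -0.002
```

Call:
play_rows([
  [[-1.5,-3,0],[0,0,0]],
  [[0,0,0],[0,0,7]],
  [[0,0,0],[0,0,7]],
  [[0,0,10],[0,0,0]],
  [[0,0,10],[0,0,0]],
  [[0,0,10],[0,0,0]],
  [[0,0,5],[0,0,0]],
  [[0,0,0],[0,0,0]],
  [[0,0,0],[0,0,0]],
])

```text
time_s: 3.92
eef_pos: [620.3, -39.2, 311.5]
ee_rot: [0.0, 0.752, -0.66, 0.0]
force: [0.1, 0.6, -0.1]
grip_width: 0.001
```

```bash
cat > look.py <<'E'
import sys
from h import *
n=sys.argv[1]; o=[]
for c,(x,y,w) in {"scene":(200,90,140),"top":(270,140,140)}.items():
    im=ctrl.capture(c)[...,::-1]; o.append(cv2.resize(im[y:y+w+10,x:x+w],None,fx=2.8,fy=2.8,interpolation=cv2.INTER_CUBIC))
cv2.imwrite(f"pics/{n}.png",np.hstack(o)); s=ctrl.sense(); print({k:np.round(s[k],3) for k in("time_s","joints","eef_pos","ee_rot","force","grip_width")})
E
python3 look.py c1
```

```text
{'time_s': np.float64(4.017), 'joints': array([-0.251,  0.503,  1.017, -0.   ,  1.621,  1.189]), 'eef_pos': array([620.517, -39.214, 311.986]), 'ee_rot': array([-0.   ,  0.752, -0.66 ,  0.001]), 'force': array([ 0.522,  0.683, -0.427]), 'grip_width': np.float64(0.001)}
```

View pics/c1.png

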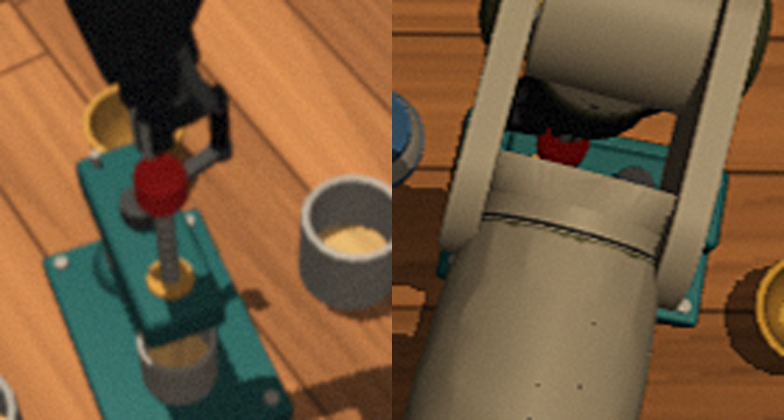

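The fingers are centred above the red knob at crop (160,180), and nothing else is touched.

Call:
play_rows([
  [[0,0,4],[0,0,0]],
  [[0,0,4],[0,0,0]],
  [[0,0,4],[0,0,0]],
  [[0,0,2],[0,0,0]],
  [[0,0,2],[0,0,0]],
  [[0,0,2],[0,0,0]],
  [[0,0,2],[0,0,0]],
  [[0,0,2],[0,0,0]],
  [[0,0,2],[0,0,0]],
  [[0,0,2],[0,0,0]],
  [[0,0,2],[0,0,0]],
])

```text
time_s: 4.93
eef_pos: [620.4, -39.1, 283.6]
ee_rot: [-0.0, 0.752, -0.66, 0.0]
force: [-1.1, 0.5, 2.2]
grip_width: -0.002
```

Call:
play_rows([
  [[0,0,2],[0,0,0]],
  [[0,0,2],[0,0,0]],
  [[0,0,2],[0,0,0]],
  [[0,0,2],[0,0,0]],
  [[0,0,2],[0,0,0]],
  [[0,0,2],[0,0,0]],
  [[0,0,2],[0,0,0]],
  [[0,0,2],[0,0,0]],
  [[0,0,2],[0,0,0]],
  [[0,0,2],[0,0,0]],
  [[0,0,2],[0,0,0]],
  [[0,0,1],[0,0,0]],
])

```text
time_s: 5.93
eef_pos: [620.4, -39.1, 260.0]
ee_rot: [-0.0, 0.752, -0.659, -0.0]
force: [0.4, -0.3, 3.5]
grip_width: 0.001
```

Call:
play_rows([
  [[0,0,0.5],[0,0,0]],
  [[0,0,0.5],[0,0,0]],
  [[0,0,0.5],[0,0,0]],
  [[0,0,0],[0,0,0]],
])

```text
time_s: 6.27
eef_pos: [620.4, -39.1, 258.7]
ee_rot: [0.0, 0.752, -0.66, -0.0]
force: [1.0, 0.3, 2.0]
grip_width: -0.003
```

Call:
play_rows([
  [[0,0,0.5],[0,0,0]],
  [[0,0,0.5],[0,0,0]],
  [[0,0,0.5],[0,0,0]],
  [[0,0,0],[0,0,0]],
])

```text
time_s: 6.6
eef_pos: [620.4, -39.1, 257.2]
ee_rot: [0.0, 0.752, -0.66, -0.0]
force: [0.6, 0.3, 2.1]
grip_width: -0.0
```

Call:
play_rows([
  [[0,0,0.5],[0,0,0]],
  [[0,0,0.5],[0,0,0]],
  [[0,0,0.5],[0,0,0]],
  [[0,0,0],[0,0,0]],
])

```text
time_s: 6.93
eef_pos: [620.4, -39.1, 255.7]
ee_rot: [0.0, 0.752, -0.66, 0.0]
force: [0.1, -0.8, 1.5]
grip_width: 0.003
```

Call:
play_rows([
  [[0,0,0.5],[0,0,0]],
  [[0,0,0.5],[0,0,0]],
  [[0,0,0.5],[0,0,0]],
  [[0,0,0],[0,0,0]],
])

```text
time_s: 7.27
eef_pos: [620.4, -39.1, 254.2]
ee_rot: [0.0, 0.752, -0.66, -0.0]
force: [1.1, 0.1, 2.6]
grip_width: -0.0
```

Call:
play_rows([
  [[0,0,0.5],[0,0,0]],
  [[0,0,0.5],[0,0,0]],
  [[0,0,0.5],[0,0,0]],
  [[0,0,0],[0,0,0]],
])

```text
time_s: 7.6
eef_pos: [620.4, -39.1, 252.7]
ee_rot: [-0.0, 0.752, -0.66, 0.0]
force: [1.1, 0.1, 2.1]
grip_width: -0.0
```

Call:
play_rows([
  [[0,0,0.5],[0,0,0]],
  [[0,0,0.5],[0,0,0]],
  [[0,0,0.5],[0,0,0]],
  [[0,0,0],[0,0,0]],
])

```text
time_s: 7.93
eef_pos: [620.4, -39.1, 251.2]
ee_rot: [0.0, 0.752, -0.66, -0.0]
force: [0.7, -0.6, 2.6]
grip_width: 0.003
```

Call:
play_rows([
  [[0,0,0.5],[0,0,0]],
  [[0,0,0.5],[0,0,0]],
  [[0,0,0.5],[0,0,0]],
  [[0,0,0],[0,0,0]],
])

```text
time_s: 8.27
eef_pos: [620.4, -39.1, 249.6]
ee_rot: [0.0, 0.752, -0.66, -0.0]
force: [1.1, -0.9, 2.7]
grip_width: 0.0
```

Call:
play_rows([
  [[0,0,0.5],[0,0,0]],
  [[0,0,0.5],[0,0,0]],
  [[0,0,0.5],[0,0,0]],
  [[0,0,0],[0,0,0]],
])

```text
time_s: 8.6
eef_pos: [620.4, -39.1, 248.1]
ee_rot: [0.0, 0.752, -0.66, -0.0]
force: [2.4, -0.1, 2.0]
grip_width: -0.002
```

Call:
play_rows([
  [[0,0,0.5],[0,0,0]],
  [[0,0,0.5],[0,0,0]],
  [[0,0,0.5],[0,0,0]],
  [[0,0,0],[0,0,0]],
])

```text
time_s: 8.93
eef_pos: [620.4, -39.1, 246.7]
ee_rot: [0.0, 0.752, -0.66, -0.0]
force: [0.6, -0.4, 2.5]
grip_width: -0.003
```

Call:
play_rows([
  [[0,0,0.5],[0,0,0]],
  [[0,0,0.5],[0,0,0]],
  [[0,0,0.5],[0,0,0]],
  [[0,0,0],[0,0,0]],
])

```text
time_s: 9.27
eef_pos: [620.4, -39.1, 245.2]
ee_rot: [0.0, 0.752, -0.66, -0.0]
force: [1.0, -0.3, 1.8]
grip_width: -0.0
```

Call:
play_rows([
  [[0,0,0.5],[0,0,0]],
  [[0,0,0.5],[0,0,0]],
  [[0,0,0.5],[0,0,0]],
  [[0,0,0],[0,0,0]],
])

```text
time_s: 9.6
eef_pos: [620.4, -39.1, 243.8]
ee_rot: [-0.0, 0.752, -0.66, 0.0]
force: [0.7, 0.2, 3.3]
grip_width: 0.003
```

Call:
play_rows([
  [[0,0,0.5],[0,0,0]],
  [[0,0,0.5],[0,0,0]],
  [[0,0,0.5],[0,0,0]],
  [[0,0,0],[0,0,0]],
])

```text
time_s: 9.93
eef_pos: [620.4, -39.1, 243.2]
ee_rot: [-0.0, 0.752, -0.659, 0.0]
force: [-1.1, 0.1, 7.0]
grip_width: -0.004
```

Contact: the force jumped and travel stalled. I'll hold to see it settle.

Call:
play_rows([
  [[0,0,0],[0,0,0]],
  [[0,0,0],[0,0,0]],
  [[0,0,0],[0,0,0]],
])

```text
time_s: 10.18
eef_pos: [620.4, -39.1, 243.2]
ee_rot: [-0.0, 0.752, -0.659, 0.0]
force: [-1.2, 0.8, 7.6]
grip_width: 0.005
```

Call:
play_rows([
  [[0,0,0.4],[0,0,0]],
  [[0,0,0],[0,0,0]],
  [[0,0,0],[0,0,0]],
  [[0,0,0],[0,0,0]],
])

```text
time_s: 10.52
eef_pos: [620.4, -39.1, 243.1]
ee_rot: [-0.0, 0.752, -0.659, 0.001]
force: [-1.9, 1.0, 8.8]
grip_width: -0.001
```

Call:
play_rows([
  [[0,0,-1],[0,0,0]],
  [[0,0,-2],[0,0,0]],
  [[0,0,-5],[0,0,0]],
  [[0,0,-10],[0,0,0]],
  [[0,0,-15],[0,0,0]],
  [[0,0,-7],[0,0,0]],
])

```text
time_s: 11.02
eef_pos: [620.7, -39.2, 284.2]
ee_rot: [-0.001, 0.752, -0.66, 0.001]
force: [-0.0, -0.5, 0.3]
grip_width: -0.002
```

Call:
play_rows([
  [[7,11,0],[0,0,0]],
  [[7,11,0],[0,0,0]],
  [[7,11,0],[0,0,0]],
  [[7,11,0],[0,0,0]],
  [[7,11,0],[0,0,0]],
  [[7,11,0],[0,0,0]],
  [[7,11,0],[0,0,0]],
  [[7,11,0],[0,0,0]],
  [[6.5,12,0],[0,0,0]],
  [[0,0,0],[0,0,0]],
  [[0,0,0],[0,0,0]],
], fingers=40)

```text
time_s: 11.93
eef_pos: [529.4, -114.2, 282.4]
ee_rot: [-0.0, 0.751, -0.66, 0.0]
force: [-0.4, 0.5, 0.7]
grip_width: 0.47
```

```bash
python3 look.py c2
```

```text
{'time_s': np.float64(12.033), 'joints': array([-0.428,  0.32 ,  1.356,  0.   ,  1.465,  1.012]), 'eef_pos': array([ 529.797, -113.783,  282.073]), 'ee_rot': array([-0.   ,  0.752, -0.659,  0.   ]), 'force': array([-1.121, -0.449, -0.354]), 'grip_width': np.float64(0.47)}
```

View pics/c2.png

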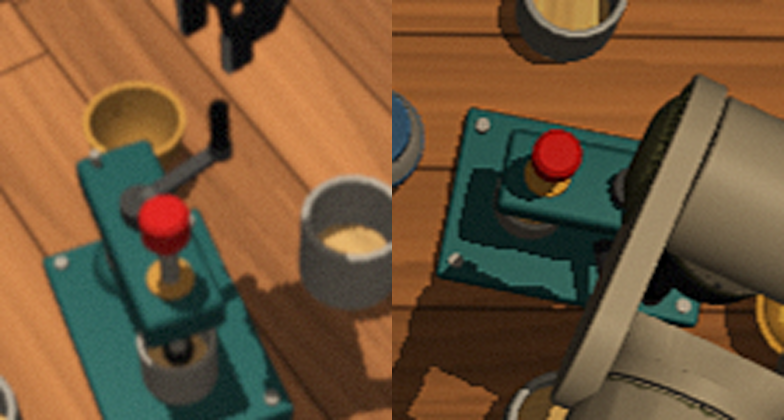

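The stop's foot sits on the disc in the cup (crop 180,350), the knob is lowered, and the open fingers are above the pin at (220,125). Lowering round the pin.

Call:
play_rows([
  [[0,0,15],[0,0,0]],
  [[0,0,15],[0,0,0]],
  [[0,0,15],[0,0,0]],
  [[0,0,5],[0,0,0]],
  [[0,0,5],[0,0,0]],
  [[0,0,5],[0,0,0]],
  [[0,0,4],[0,0,0]],
  [[0,0,4],[0,0,0]],
  [[0,0,0],[0,0,0]],
])

```text
time_s: 12.78
eef_pos: [529.2, -114.0, 213.4]
ee_rot: [0.0, 0.752, -0.66, -0.0]
force: [-0.5, 0.6, 0.4]
grip_width: 0.467
```

```bash
python3 look.py c3
```

```text
{'time_s': np.float64(12.883), 'joints': array([-0.429,  0.363,  1.475,  0.   ,  1.304,  1.012]), 'eef_pos': array([ 529.449, -114.131,  214.125]), 'ee_rot': array([-0.   ,  0.752, -0.66 ,  0.   ]), 'force': array([0.239, 0.15 , 0.606]), 'grip_width': np.float64(0.474)}
```

View pics/c3.png

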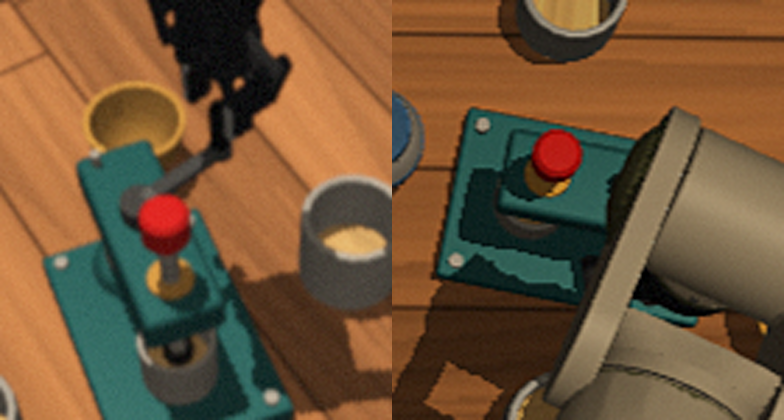

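Call:
play_rows([
  [[0,0,6],[0,0,0]],
  [[0,0,6],[0,0,0]],
  [[0,0,6],[0,0,0]],
  [[0,0,5],[0,0,0]],
  [[0,0,0],[0,0,0]],
])

```text
time_s: 13.3
eef_pos: [528.9, -113.9, 189.5]
ee_rot: [0.0, 0.752, -0.66, -0.001]
force: [-0.0, 0.4, -0.3]
grip_width: 0.466
```

Call:
play_rows([
  [[0,0,0],[0,0,0]],
  [[0,0,0],[0,0,0]],
  [[0,0,0],[0,0,0]],
  [[0,0,0],[0,0,0]],
], fingers=22, squeeze=20)

```text
time_s: 13.63
eef_pos: [529.4, -114.1, 191.2]
ee_rot: [-0.0, 0.752, -0.66, 0.0]
force: [-0.1, -0.1, -0.6]
grip_width: 0.261
```

Call:
play_rows([
  [[5.6,-0.2,0],[0,0,-4]],
  [[5.6,-0.2,0],[0,0,-4]],
  [[5.6,-0.2,0],[0,0,-4]],
  [[5.6,-0.2,0],[0,0,-4]],
  [[5.6,-0.2,0],[0,0,-4]],
  [[0,0,0],[0,0,0]],
])

```text
time_s: 14.13
eef_pos: [538.0, -141.1, 191.0]
ee_rot: [-0.0, 0.855, -0.518, 0.0]
force: [0.1, -0.3, -1.1]
grip_width: 0.259
```

```bash
python3 look.py c4
```

```text
{'time_s': np.float64(14.233), 'joints': array([-0.467,  0.413,  1.464, -0.   ,  1.264,  0.627]), 'eef_pos': array([ 537.73 , -140.693,  190.946]), 'ee_rot': array([ 0.   ,  0.854, -0.52 ,  0.   ]), 'force': array([-0.032,  0.243, -0.679]), 'grip_width': np.float64(0.257)}
```

View pics/c4.png

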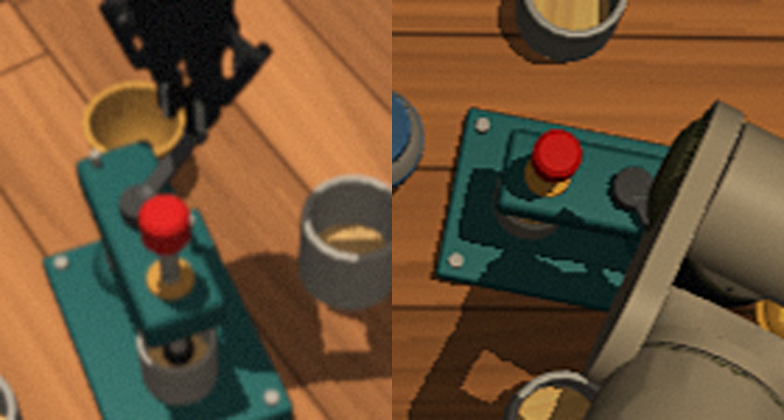

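The lever follows (bar now at crop (180,165)), and the knob and cup are unchanged. I'll continue the swing.

Call:
play_rows([
  [[5.6,-0.2,0],[0,0,-4]],
  [[5.6,-0.2,0],[0,0,-4]],
  [[5.6,-0.2,0],[0,0,-4]],
  [[5.6,-0.2,0],[0,0,-4]],
  [[5.6,-0.2,0],[0,0,-4]],
  [[5.6,-0.2,0],[0,0,-4]],
  [[5.6,-0.2,0],[0,0,-4]],
  [[5.6,-0.2,0],[0,0,-4]],
  [[5.6,-0.2,0],[0,0,-4]],
  [[5.6,-0.2,0],[0,0,-4]],
  [[2.8,-0.1,0],[0,0,-2]],
  [[0,0,0],[0,0,0]],
])

```text
time_s: 15.23
eef_pos: [581.0, -178.5, 190.8]
ee_rot: [-0.0, 0.984, -0.178, -0.0]
force: [0.3, 0.0, 0.3]
grip_width: 0.257
```

Call:
play_rows([
  [[1.5,0,0],[0,0,-1]],
  [[1.5,0,0],[0,0,-1]],
  [[0,0,0],[0,0,0]],
  [[0,0,0],[0,0,0]],
])

```text
time_s: 15.57
eef_pos: [583.6, -179.6, 190.9]
ee_rot: [-0.0, 0.987, -0.161, -0.0]
force: [-0.9, 1.7, -0.1]
grip_width: 0.253
```

Call:
play_rows([
  [[1.5,0,0],[0,0,-1]],
  [[1.5,0,0],[0,0,-1]],
  [[1.5,0,0],[0,0,-1]],
  [[1.5,0,0],[0,0,-1]],
  [[0,0,0],[0,0,0]],
  [[0,0,0],[0,0,0]],
])

```text
time_s: 16.07
eef_pos: [589.3, -181.4, 190.9]
ee_rot: [-0.0, 0.992, -0.126, -0.0]
force: [-4.1, 2.6, 1.3]
grip_width: 0.254
```

Call:
play_rows([
  [[1,0,0],[0,0,0]],
  [[1,0,0],[0,0,0]],
  [[0,0,0],[0,0,0]],
  [[0,0,0],[0,0,0]],
])

```text
time_s: 16.4
eef_pos: [589.5, -181.5, 190.7]
ee_rot: [-0.0, 0.992, -0.126, -0.003]
force: [-14.8, 5.1, 4.4]
grip_width: 0.257
```

The end stop is reached: travel stalled and the force rose to 15 N. I'll back off, open and lift.

Call:
play_rows([
  [[-1.5,0,0],[0,0,0]],
  [[-1,0,0],[0,0,0]],
  [[0,0,0],[0,0,0]],
])

```text
time_s: 16.65
eef_pos: [589.2, -181.8, 191.1]
ee_rot: [0.0, 0.992, -0.126, 0.001]
force: [-1.4, 0.6, -0.3]
grip_width: 0.26
```

Call:
play_rows([
  [[0,0,0],[0,0,0]],
  [[0,0,0],[0,0,0]],
  [[0,0,0],[0,0,0]],
  [[0,0,-5],[0,0,0]],
  [[0,0,-10],[0,0,0]],
  [[0,0,-20],[0,0,0]],
  [[0,0,-20],[0,0,0]],
  [[0,0,-20],[0,0,0]],
  [[0,0,-20],[0,0,0]],
  [[0,-30,0],[0,0,0]],
  [[-20,-30,0],[0,0,0]],
  [[-30,0,0],[0,0,0]],
  [[-30,0,0],[0,0,0]],
  [[-30,0,0],[0,0,0]],
  [[-30,0,0],[0,0,0]],
  [[0,0,0],[0,0,0]],
], fingers=36)

```text
time_s: 17.98
eef_pos: [465.2, -86.8, 287.3]
ee_rot: [0.0, 0.992, -0.126, 0.0]
force: [0.0, 0.2, 0.0]
grip_width: 0.424
```

```bash
python3 look.py c5
```

```text
{'time_s': np.float64(18.083), 'joints': array([-0.433,  0.167,  1.538, -0.   ,  1.435, -0.179]), 'eef_pos': array([468.401, -88.213, 287.383]), 'ee_rot': array([ 0.   ,  0.992, -0.126,  0.001]), 'force': array([ 0.936, -0.402, -0.426]), 'grip_width': np.float64(0.424)}
```

View pics/c5.png

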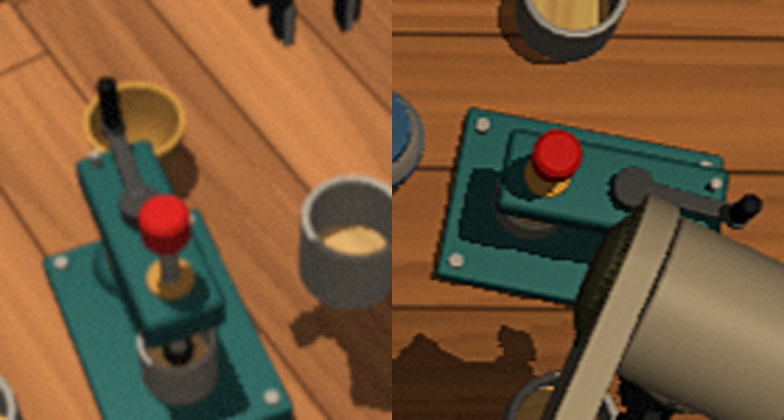

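The lever lies along the head with its pin at crop (108,102), and the knob and cup are unchanged. I'll do a final numeric check and hand in.

Run:
```python
from h import *
im=ctrl.capture("scene")[...,::-1].astype(int); p=blob(im.max(2)<30,(238,126))[0]; print("pin px",p)
y=np.radians(-10.1); R=np.array([[np.cos(y),-np.sin(y)],[np.sin(y),np.cos(y)]])
for t in(1.2,1.3,1.4,1.5): print(t,silh("scene",np.r_[np.array([608.7,-103])+R@(-80*np.array([np.cos(t),np.sin(t)])),198.6],8,46))
r,g,b=im[...,2],im[...,1],im[...,0]; k=blob((r>60)&(r>2.5*g)&(r>2.5*b),(257,170))[0]
for z in(224,226,228):print("knob",k,z,silh("scene",(620.1,-39,z),18,34))
print(ctrl.finish_job())
```

```text
pin px [238.91489362 127.5106383 ]
1.2 [249.0350772  125.98491803]
1.3 [245.34116125 126.21437177]
1.4 [241.67077589 126.72182291]
1.5 [238.05510337 127.50348977]
knob [258.29113924 169.54113924] 224 [258.55036377 171.55100387]
knob [258.29113924 169.54113924] 226 [258.48534741 170.93973083]
knob [258.29113924 169.54113924] 228 [258.42004943 170.32591206]
the job is handed in; nothing more can be done
None
```

The stop is down on the wooden disc, the clamp lever is at its locked end, and the job is handed in. `finish_job` reports no verdict.

- **Lowering the stop:** I pushed the knob down with shut fingers. Sliding took about 2 to 3 N. Contact came at a tool height of 243 mm and I stopped pushing at 8.8 N, which leaves an estimated 6 N on the disc, well below 20 N.
- **Locking the clamp:** I swung the pin round with the fingers loosely around it until it met the end stop (15 N at the fingers), then backed off, opened and lifted clear.
- **Last checks:**
  - The camera puts the lever at about 1.48 rad, against 1.3 needed.
  - The knob and cup looked unchanged from before to after the swing.
  - The knob's height from the camera is about 3 to 4 mm above the height touch gives (about 230 mm against 226 mm). I put this down to camera error.
  - I could not measure the contact force on the disc after letting go. That it holds rests on the stop's friction and the unchanged knob.
  - In the final crops the mortar looked unmoved. The jar was only partly in view and the weight not at all, but the arm stayed well away from both.

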